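Push the offcut cup into its pen and swing the gate shut

TASK

The small open steel cup is for hot offcuts, so do not pick it up or lift it: keep it standing flat on the bench and push it with the fingers through the narrow gap between the two posts, right into the fenced pen. Then push the pen's gate fully shut behind it with the fingers. Leave the other things on the bench where they are.

Things in the scene. Friction and masses are not known exactly. Their poses are not given: they have to be found in the camera images.
- steel_cup: Plain dark steel open cup without a handle, 66 mm across, 38 mm high, about 0.14 kg, standing loose on the bench outside the pen, 120 to 150 mm in front of the gap. Origin: centre of its underside, z up.
- pen: Pen bolted to the bench: two round posts (20 mm across, 50 mm high) 74 mm apart, and behind them a fence of steel strip on three sides, 34 mm high, no floor. Origin: on the bench, middle of the gap; +x points inward through the gap, z up. Post axes at x = 0, y = +-47 mm; side fences x = 0 to 89 mm, inner faces y = +-52 mm; back fence's inner face x = 85 mm; feet 3 mm thick reach y = +-78 mm.
- gate (a joint): Gate of the pen, a flat bar hinged on an upright pin in front of the +y post. Radians: 0 = shut against its stop (bar across the front of the gap), grows as it swings outward. At value g the bar points from the hinge along (-sin g, -cos g) in the pen's x, y. Starts at 1.75 to 2.1; stays where it is left (friction 0.04 N m). It shuts only if the cup's origin is at least 18 mm past the pen's origin.
- gate_hinge (a point): Hinge axis of the gate, at x = -18 mm, y = +50 mm in the pen's frame, 25 mm above the bench.
- gate_tip (a point): Free end of the gate bar, 106 mm from the hinge, at mid height of the bar. The bar is 5 mm thick and stands from 12 to 38 mm above the bench.
- frit_jar_0: Bystander: lidded glass jar, 60 mm across, 90 mm high, origin under its centre.
- pipe_bush: Bystander: dark round pipe bush with a stepped rim and an open bore, 62 mm across, 23 mm high, origin under its centre.
- wax_cake: Bystander: round wax cake, 68 mm across, 21 mm high, origin under its centre.
- masking_tape: Bystander: roll of paper tape lying flat, 91 mm across, 24 mm high, origin under its centre.
- tip_tin: Bystander: closed rectangular tin, 77 x 114 x 37 mm (x, y, z), origin under its centre.
- spanner_17: Bystander: flat open-ended spanner, 213 mm long along its y, 32 mm wide, 5 mm high, origin under its centre.
- mug: Bystander: drinking mug with a handle, 82 mm across, 94 mm high, origin under its centre.
Mind the look-alikes: they are no part of the job. There is more than one size of the pen; the job needs the larger.

How it is judged:
By the outcome, as a careful person would: the job done as asked, in the order asked, and still so for the second after the job is handed in, with the robot touching nothing.
It also fails if it takes over 58 s, if anything falls off the work surface, if the arm or the gripper's body presses on something with over 40 N, if the wrist force passes 120 N, or if a joint passes its speed limit or range.

ROBOT

A 7-joint arm with a two-finger parallel gripper is mounted at the origin on a cart in front of the work surface, level with it; the furniture and walls round the work are solid. World frame = base frame: x ahead of the robot, y to its left, z up, the work surface at z = 0. Lengths are in m, angles in rad, forces in N, time in s.
With the tool pointing down it reaches from about 0.425 to 0.975 m from the base axis. Payload 16.7 kg.
Tool frame: the origin (TCP) lies midway between the tips of the shut fingers; the grasp point (between the pads) lies 19 mm behind it (manip.hold_point_z is the distance from the TCP to the grasp point, in m); z points along the fingers, y is the direction in which the jaws open and shut (so a half turn about z gives the same grasp; the last joint's range is limited). The gripper opens to 85 mm and grips with 20 to 120 N. Pads are 22 mm wide; open, the fingers measure 114 mm over their backs; the gripper's body (76 mm by 85 mm) begins 54 mm behind the grasp point. The pads swing forward as they close: fully open they stand 13 mm farther back than shut.
Start: joints at [1.042, 0.426, 0.074, 1.606, -0.034, 1.111, -0.067], TCP at [0.25, -0.627, 0.231] pointing down, gripper open.
Joint ranges: [-2.85, 2.85], [-0.5, 2.14], [-1.23, 1.37], [0.21, 2.46], [-1.02, 4.16], [0.16, 2.05], [-2.73, 2.73]. Speed limits (rad/s): [1.89, 1.89, 2.39, 2.39, 3.01, 3.01, 3.01].

INTERFACE

Orientations are given as a rotation vector (axis times angle).
In Python, from workcell import manip gives the robot as it stands.
- The arm moves only by the tool servo_tool, never from a script. Its argument "rows" is one flat list of numbers, 7 for each row, row after row: the shift along the tool's x, y, z in cm, then the turn, a rotation vector about the tool's x, y, z in rad, then the opening, from 0 (shut) to 1 (fully open). A call has 1 to 5 rows; each row shifts and turns the pose as measured when the row begins, along the tool's axes as they then stand; what a row does not reach is not made up. A row lasts 1/8 s, in which the tool goes at most 62.5 mm and 10.7 degrees, less where a joint would pass 70% of its speed; a pose out of reach is approached as far as the arm can. A call with a gripper value outside its range is refused whole. The fingers move at their own pace and stop on an object; "grip_force" is the grip in N (left out, the last holds). Time passes only in rows, so rows that do not move let the fingers close. It gives the time, the measured TCP pose, the force and the opening at its end, in the units of the state.
- manip.observe(): the state, without advancing time (a new reading comes with each control period).
- manip.capture(name): name is "scene" or "top"; returns a dict with "image" (480x640x3 uint8, red, green, blue), "intrinsics" (3x3 intrinsics, pixels), "pose" (4x4, takes a point from camera to world coordinates). Camera axes: x right, y up, looking along -z (the intrinsics and any distortion apply to the point x, -y, -z); pixel columns grow to the right and rows downward; lengths in m; the calibration is good to about 2 mm. A picture is of the moment at which its call begins. There is no depth.
- manip.job_done(): hands the job in, once; it reports no verdict.
Trained networks look in a picture, given as the dict that the camera call returned (one of the last four; its "shot" number tells which), for a name from the list of things; names that differ only in an ending like _2 or _b are one class to them, and where a whole thing is asked for, a point or a joint stands for the part that bears it (a point fixed in the world has none). Each returns a list of dicts, best first, with "p" (0 to 1); they miss things now and then, are a little off and sometimes report something else, mostly with a low value. They report only what shows in the picture. A call takes as long as a camera call. They do not tell look-alikes from the thing itself.
- manip.search_frame(picture, query): "centre" ([x, y, z] in m, in the coordinates of the camera as it stood for that picture, good to about 4 mm: the middle of the surface that is visible of it).
- manip.trace(picture, query): "mask" (480x640 bool, what is visible of it).
- manip.spot_point(picture, query): "centre" ([x, y, z] in m, in the coordinates of the camera as it stood for that picture, good to about 4 mm: a listed point, or the origin of a listed thing).
The state is a dict: "time": time; "joint_positions": joint angles; "qvel": joint speeds; "effort": joint torques, N m; "tool_pos": TCP position; "tcp_rot": TCP orientation; "wrist_force": force on the tool from outside, world axes, zero at the start; "wrist_torque": the same for the moment, N m; "grip_width": finger opening in m.
Only numpy, scipy, OpenCV 4.12 (cv2) and the standard library are available. Lean on these libraries where they do the work, as an engineer would, in place of code of your own. Each camera call takes 0.05 s, during which the arm holds its last target.

## Working session

There is one attempt and no reset: what is moved stays moved. The work goes in short steps, Python scripts to look and compute and a tool call to move; the robot and the scene stay as the last step left them, time stands still between calls to the robot, and variables do not carry over. Pictures are saved under pics/ and viewed, and the job is handed in when it is done.

Besides the shell and the picture viewer there is one more tool, called after ">>>" as name(argument=value, ...) on one line, values as JSON. servo_tool: Moves the arm, as the interface text tells. Its arguments: {"type":"object","properties":{"rows":{"type":"array"},"grip_force":{"type":"number"}},"required":["rows"]}

```bash
mkdir -p pics; ls; cat > h.py <<'E'
import numpy as np, cv2
from workcell import manip
def cap(n,f=None):
    p=manip.capture(n)
    if f: cv2.imwrite('pics/'+f, p['image'][:,:,::-1])
    return p
def w(p,c): return (np.array(p['pose'])@np.r_[c,1])[:3]
def px(p,X):
    c=np.linalg.inv(p['pose'])@np.r_[X,1]; q=np.array([c[0],-c[1],-c[2]]); u=p['intrinsics']@q; return u[:2]/u[2]
def ray(p,uv,z):
    d=np.linalg.inv(p['intrinsics'])@np.r_[uv,1]; d=np.array([d[0],-d[1],-d[2]]); P=np.array(p['pose']); d=P[:3,:3]@d; o=P[:3,3]
    return o+d*(z-o[2])/d[2]
E
python3 - <<'E'
from h import *
s=manip.observe(); print({k:np.round(v,3) for k,v in s.items()})
for n in['scene','top']:
    p=cap(n,n+'0.png'); print(n,p.keys(), np.round(p['pose'],3),p['intrinsics'])
    for q in['steel_cup','pen','gate_hinge','gate_tip','frit_jar_0','pipe_bush','wax_cake','masking_tape','tip_tin','spanner_17','mug']:
        for r in manip.spot_point(p,q)[:4]:
            X=w(p,r['centre']); print(q,round(r['p'],2),np.round(X,3),np.round(px(p,X)))
E
```

```text
pics
{'time': np.float64(0.0), 'joint_positions': array([ 1.043,  0.427,  0.074,  1.607, -0.034,  1.111, -0.067]), 'qvel': array([-0.001,  0.001, -0.   , -0.001,  0.002,  0.002,  0.   ]), 'effort': array([ 1.0000e-03, -9.4984e+01,  3.7610e+00, -4.6351e+01,  1.9000e-02,
        1.0000e-02, -0.0000e+00]), 'tool_pos': array([ 0.249, -0.627,  0.231]), 'tcp_rot': array([-3.084e+00, -5.910e-01,  1.000e-03]), 'wrist_force': array([-0.398, -0.78 , -0.239]), 'wrist_torque': array([ 0.014, -0.013, -0.019]), 'grip_width': np.float64(0.085)}
scene dict_keys(['image', 'intrinsics', 'pose', 'shot']) [[-0.739  0.372 -0.562 -0.116]
 [-0.674 -0.391  0.627  0.74 ]
 [ 0.014  0.842  0.539  0.697]
 [ 0.     0.     0.     1.   ]] [[487.52787536   0.         322.30297402]
 [  0.         487.52787536 238.7798431 ]
 [  0.           0.           1.        ]]
steel_cup 0.79 [ 0.509 -0.165  0.001] [375. 239.]
pen 0.6 [ 0.592 -0.253 -0.004] [370. 217.]
pen 0.59 [0.449 0.012 0.001] [349. 278.]
pen 0.49 [ 0.508 -0.169 -0.   ] [376. 239.]
pen 0.29 [0.451 0.194 0.002] [294. 315.]
gate_hinge 0.88 [0.471 0.048 0.02 ] 
[... 969 characters left out ...]
4] [382. 194.]
gate_hinge 0.59 [ 0.471 -0.285  0.   ] [424. 291.]
gate_hinge 0.55 [0.472 0.046 0.022] [291. 296.]
gate_hinge 0.46 [ 0.619 -0.207  0.02 ] [389. 233.]
gate_tip 0.65 [ 0.42  -0.018  0.019] [318. 316.]
gate_tip 0.64 [ 0.592 -0.252 -0.001] [406. 244.]
gate_tip 0.64 [0.432 0.321 0.003] [180. 319.]
gate_tip 0.55 [ 0.6   -0.104  0.02 ] [349. 242.]
frit_jar_0 0.76 [ 0.603  0.032 -0.001] [295. 246.]
pipe_bush 0.61 [ 0.47  -0.287  0.001] [425. 291.]
wax_cake 0.65 [ 0.498 -0.379 -0.003] [460. 278.]
masking_tape 0.67 [ 0.725 -0.201 -0.004] [382. 195.]
tip_tin 0.95 [0.428 0.321 0.002] [180. 321.]
spanner_17 0.68 [ 0.452  0.191 -0.002] [233. 309.]
mug 0.63 [ 0.547  0.382 -0.001] [156. 275.]
```

```bash
python3 - <<'E'
from h import *
p=cv2.imread('pics/top0.png'); cv2.imwrite('pics/top0c.png',cv2.resize(p[170:350,240:440],(800,720),interpolation=cv2.INTER_CUBIC)[:600])
p=cv2.imread('pics/scene0.png'); cv2.imwrite('pics/scene0c.png',cv2.resize(p[180:320,260:447],(800,600),interpolation=cv2.INTER_CUBIC))
E
```

```text
(no output)
```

View pics/top0.png

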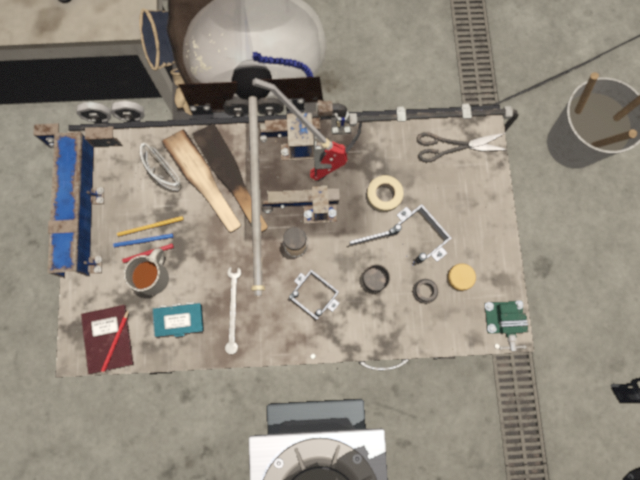

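```bash
sleep 0
```

```text
(no output)
```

View pics/top0c.png

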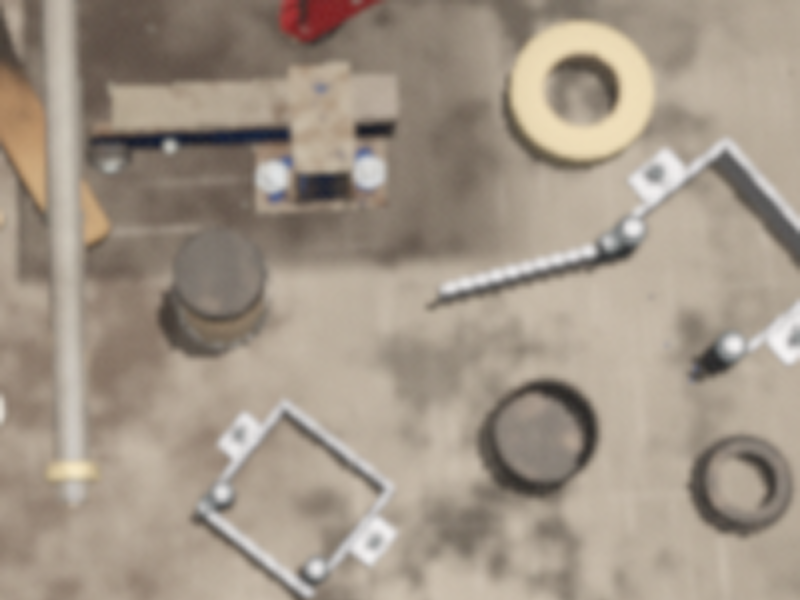

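View pics/scene0c.png

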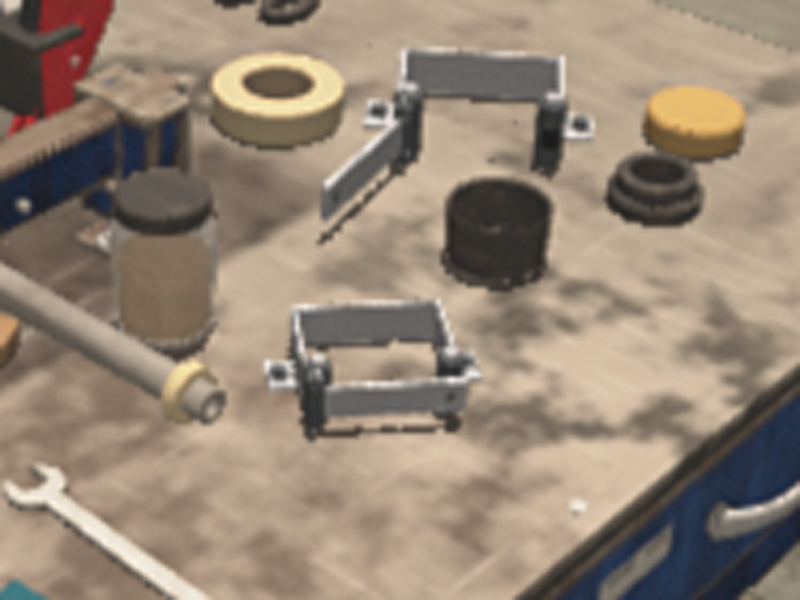

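View pics/scene0.png

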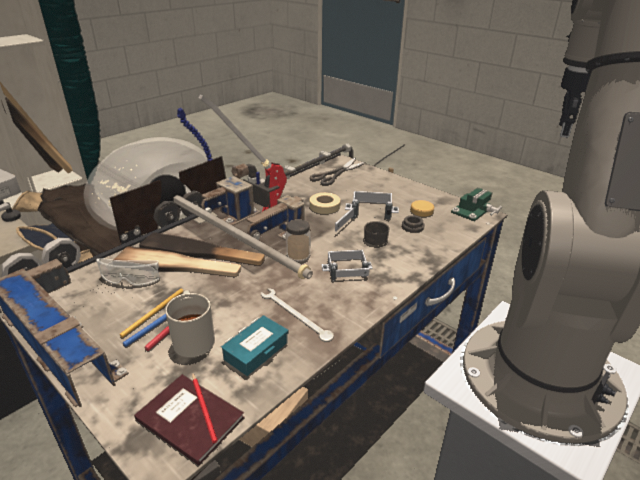

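Cup-like: steel_cup top (375,279) / scene (376,233) vs pipe_bush (426,291), jar lid (294,242) and masking_tape (384,193). Pens: large with open gate at top (420,240) / scene (370,205) vs small shut pen at (315,296) / (348,265). I choose the dark plain cup at (375,279) and the large pen at (420,240). Next, close crops to check that and measure.

```bash
python3 - <<'E'
from h import *
def crop(f,x0,y0,w_,h_,s,o):
    p=cv2.imread('pics/'+f)[y0:y0+h_,x0:x0+w_]; p=cv2.resize(p,None,fx=s,fy=s,interpolation=cv2.INTER_CUBIC)
    for i in range(0,w_,10): cv2.putText(p,str(x0+i),(i*s,10),0,.35,(0,0,255)); cv2.line(p,(i*s,0),(i*s,p.shape[0]),(0,0,255) if 0 else (180,180,0),1)
    for i in range(0,h_,10): cv2.putText(p,str(y0+i),(0,i*s+10),0,.35,(0,0,255)); cv2.line(p,(0,i*s),(p.shape[1],i*s),(180,180,0),1)
    cv2.imwrite('pics/'+o,p)
crop('top0.png',345,200,114,75,7,'tz.png'); crop('scene0.png',330,180,80,60,10,'sz.png')
for n in ['top','scene']:
    p=cap(n)
    r=manip.trace(p,'steel_cup')
    print(n,[(x['p'],x['mask'].sum()) for x in r])
    np.savez(n+'_cup.npz',m=r[0]['mask'],P=p['pose'],K=p['intrinsics'])
    ys,xs=np.where(r[0]['mask']); print(xs.min(),xs.max(),ys.min(),ys.max())
E
```

```text
top [(0.97, np.int64(576))]
363 388 265 291
scene [(0.81, np.int64(525)), (0.45, np.int64(2369))]
364 389 221 244
```

View pics/tz.png

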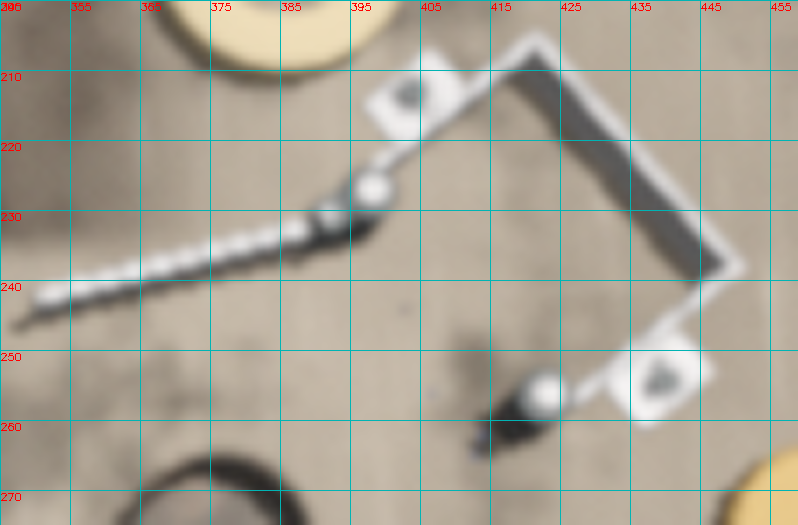

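View pics/sz.png

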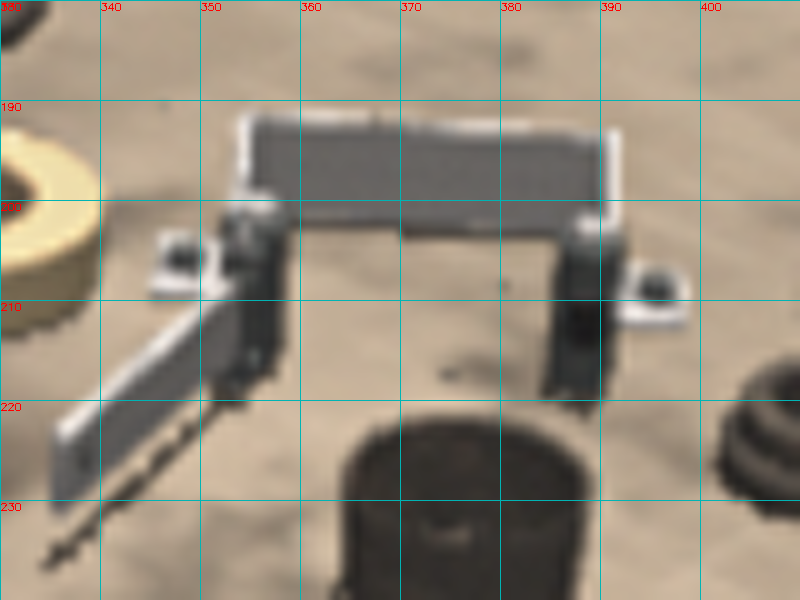

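```bash
cat > fit.py <<'E'
from h import *
from scipy.optimize import least_squares
Z={n:np.load(n+'_cup.npz') for n in['top','scene']}
cam={n:dict(pose=Z[n]['P'],intrinsics=Z[n]['K']) for n in Z}
loc=[(0,.047,.05),(0,-.047,.05),(.089,.0545,.034),(.089,-.0545,.034)]
obs={'top':[(397.9,226.6),(422.7,255.8),(421.3,204.9),(450.4,237.7),(350.3,242.4)],
'scene':[(355.3,199.7),(389.2,202.0),(353.8,191.2),(391.1,192.7),(335.5,223.2)]}
def pts(v):
    x,y,a,g=v; R=np.array([[np.cos(a),-np.sin(a),0],[np.sin(a),np.cos(a),0],[0,0,1]])
    L=np.array(loc+[(-.018-.106*np.sin(g),.05-.106*np.cos(g),.038)])
    return L@R.T+[x,y,0]
def run(cs,pr=0):
    def f(v):
        P=pts(v); r=np.concatenate([[px(cam[n],X)-o for X,o in zip(P,obs[n])] for n in cs])
        if pr:print(np.round(r,1).tolist())
        return r.ravel()
    s=least_squares(f,[.59,-.253,-.8,1.9],loss='soft_l1'); return s.x,s.cost
def cup(cs):
    th=np.linspace(0,2*np.pi,60); 
    def res(v):
        out=[]
        for n in cs:
            H=[px(cam[n],(v[0]+.033*np.cos(t),v[1]+.033*np.sin(t),z)) for t in th for z in(0,.038)]
            h=cv2.convexHull(np.array(H,np.float32))
            m=np.zeros((480,640),np.uint8); 
            c=cv2.findContours(Z[n]['m'].astype(np.uint8),0,1)[0]; c=max(c,key=len)[:,0]
            out+=[cv2.pointPolygonTest(h,(float(a),float(b)),True)-.5 for a,b in c]
        return np.array(out)
    s=least_squares(res,[.507,-.16],diff_step=1e-3,loss='soft_l1'); return s.x,np.abs(res(s.x)).mean()
for cs in(['top'],['scene'],['top','scene']):
    v,c=run(cs); u,e=cup(cs); a=v[2]; d=u-v[:2]
    print(cs,np.round(v,4),round(c,2),'cup',np.round(u,4),round(e,2),'in pen',np.round([d@[np.cos(a),np.sin(a)],d@[-np.sin(a),np.cos(a)]],4))
E
python3 fit.py
```

```text
['top'] [ 0.5883 -0.2517 -0.9511  1.9687] 0.58 cup [ 0.5071 -0.1626] 0.72 in pen [-0.1197 -0.0143]
['scene'] [ 0.5893 -0.2535 -0.9338  1.9992] 0.32 cup [ 0.5087 -0.1683] 0.61 in pen [-0.1164 -0.0142]
['top', 'scene'] [ 0.5885 -0.252  -0.9458  1.9785] 1.28 cup [ 0.507  -0.1642] 0.8 in pen [-0.1189 -0.0147]
```

```bash
cat > plan.py <<'E'
# usage: plan.py x y z [yawoff] in pen frame (mm) ; prints rows in tool axes from measured pose
import sys
from h import *
from scipy.spatial.transform import Rotation as R
PEN=np.array([.5885,-.252]); A=-.946
M=np.array([[np.cos(A),-np.sin(A),0],[np.sin(A),np.cos(A),0],[0,0,1]])
def state():
    s=manip.observe(); p=np.array(s['tool_pos'])-[*PEN,0]; return s,M.T@p
def plan(t,n,op,yawoff=0.):
    s,p=state(); Rc=R.from_rotvec(s['tcp_rot'])
    # goal: x=-penx, y=peny, z down, then yaw offset
    G=R.from_matrix(np.column_stack([M@[-1,0,0],M@[0,1,0],[0,0,-1]])); G=R.from_rotvec([0,0,yawoff])*G
    print('t',round(float(s['time']),2),'pen mm',np.round(p*1e3,1),'world',np.round(s['tool_pos'],3),'F',np.round(s['wrist_force'],1),'w',round(float(s['grip_width']),4),'j',np.round(s['joint_positions'],2))
    dr=(Rc.inv()*G).as_rotvec(); d=M@(np.array(t)/1e3-p)/n
    print('total turn',np.round(dr,3),'dist mm',np.round(np.linalg.norm(d)*n*1e3,1))
    cur=Rc
    for i in range(n):
        print(np.round(cur.inv().apply(d)*100,2).tolist(),np.round(dr/n,3).tolist(),op)
        cur=cur*R.from_rotvec(dr/n)
if __name__=='__main__':
    a=[float(x) for x in sys.argv[1:]]
    plan(a[:3],int(a[3]),a[4],a[5] if len(a)>5 else 0.)
E
python3 plan.py -180 -15 200 10 0.35
```

```text
t 1.4 pen mm [ 106.  -494.3  231.3] world [ 0.25  -0.627  0.231] F [-0.8  0.5  1.2] w 0.0853 j [ 1.04  0.43  0.07  1.61 -0.03  1.11 -0.07]
total turn [-0.    -0.    -1.817] dist mm 559.0
[3.95, -3.94, 0.31] [-0.0, -0.0, -0.182] 0.35
[4.6, -3.16, 0.31] [-0.0, -0.0, -0.182] 0.35
[5.09, -2.28, 0.31] [-0.0, -0.0, -0.182] 0.35
[5.42, -1.32, 0.31] [-0.0, -0.0, -0.182] 0.35
[5.57, -0.32, 0.31] [-0.0, -0.0, -0.182] 0.35
[5.54, 0.69, 0.31] [-0.0, -0.0, -0.182] 0.35
[5.32, 1.68, 0.31] [-0.0, -0.0, -0.182] 0.35
[4.93, 2.62, 0.31] [-0.0, -0.0, -0.182] 0.35
[4.38, 3.46, 0.31] [-0.0, -0.0, -0.182] 0.35
[3.68, 4.2, 0.31] [-0.0, -0.0, -0.182] 0.35
```

>>> servo_tool(rows=[4, -4, 0.3, 0, 0, -0.18, 0.35, 4.6, -3.2, 0.3, 0, 0, -0.18, 0.35, 5.1, -2.3, 0.3, 0, 0, -0.18, 0.35, 5.4, -1.3, 0.3, 0, 0, -0.18, 0.35, 5.6, -0.3, 0.3, 0, 0, -0.18, 0.35])

```text
time: 2.02
tool_pos: [0.3601, -0.3656, 0.2155]
tcp_rot: [2.499, 1.9, -0.003]
wrist_force: [1.5, -1.4, -0.0]
grip_width: 0.0301
```

```bash
python3 plan.py -180 -15 200 8 0.35
```

```text
t 2.02 pen mm [ -41.5 -251.7  215.5] world [ 0.36  -0.366  0.215] F [ 1.5 -1.4 -0. ] w 0.0301 j [ 0.85  0.19 -0.21  1.97  0.05  0.98  0.35]
total turn [-0.001  0.003 -0.896] dist mm 274.7
[3.39, 0.5, 0.18] [-0.0, 0.0, -0.112] 0.35
[3.32, 0.87, 0.19] [-0.0, 0.0, -0.112] 0.35
[3.2, 1.24, 0.19] [-0.0, 0.0, -0.112] 0.35
[3.04, 1.59, 0.19] [-0.0, 0.0, -0.112] 0.35
[2.84, 1.92, 0.19] [-0.0, 0.0, -0.112] 0.35
[2.61, 2.22, 0.19] [-0.0, 0.0, -0.112] 0.35
[2.35, 2.5, 0.19] [-0.0, 0.0, -0.112] 0.35
[2.05, 2.75, 0.19] [-0.0, 0.0, -0.112] 0.35
```

Tracks well; opening 30 mm as hoped.

>>> servo_tool(rows=[5.5, 1, 0.3, 0, 0, -0.18, 0.35, 5.2, 1.9, 0.3, 0, 0, -0.18, 0.35, 4.8, 2.8, 0.3, 0, 0, -0.18, 0.35, 4.2, 3.6, 0.3, 0, 0, -0.18, 0.35, 3.5, 4.2, 0.3, 0, 0, -0.18, 0.35])

```text
time: 2.65
tool_pos: [0.4778, -0.1057, 0.2009]
tcp_rot: [1.381, 2.815, -0.006]
wrist_force: [0.4, -0.4, 0.3]
grip_width: 0.0298
```

```bash
python3 plan.py -180 -15 60 5 0.35
python3 -c "
from h import *
cap('scene','s1.png')"
```

```text
t 2.65 pen mm [-183.4   -4.2  200.9] world [ 0.478 -0.106  0.201] F [ 0.4 -0.4  0.3] w 0.0298 j [ 0.55  0.19 -0.52  2.02  0.12  0.95  0.63]
total turn [-0.001  0.007  0.034] dist mm 141.3
[-0.04, -0.22, 2.82] [-0.0, 0.001, 0.007] 0.35
[-0.05, -0.22, 2.82] [-0.0, 0.001, 0.007] 0.35
[-0.05, -0.22, 2.82] [-0.0, 0.001, 0.007] 0.35
[-0.06, -0.22, 2.82] [-0.0, 0.001, 0.007] 0.35
[-0.06, -0.22, 2.82] [-0.0, 0.001, 0.007] 0.35
```

View pics/s1.png

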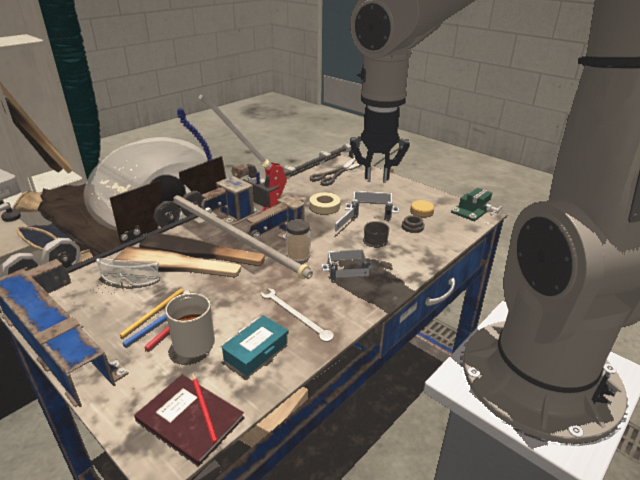

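>>> servo_tool(rows=[0, -0.3, 4, 0, 0, 0.01, 0.35, 0, -0.3, 4, 0, 0, 0.01, 0.35, 0, -0.2, 4, 0, 0, 0.01, 0.35, 0, -0.2, 4, 0, 0, 0, 0.35, 0, -0.1, 2.5, 0, 0, 0, 0.35])

```text
time: 3.32
tool_pos: [0.4763, -0.1043, 0.0135]
tcp_rot: [1.392, 2.802, 0.003]
wrist_force: [1.2, -0.1, 0.3]
grip_width: 0.0302
```

```bash
python3 plan.py -160 -15 10 3 0.35
python3 -c "
from h import *
p=cap('scene');i=p['image'][180:300,290:450,::-1];cv2.imwrite('pics/s2.png',cv2.resize(i,None,fx=5,fy=5,interpolation=2))"
```

```text
t 3.33 pen mm [-185.5   -4.6   13.5] world [ 0.476 -0.104  0.013] F [ 1.2 -0.1  0.3] w 0.0302 j [ 0.43  0.48 -0.42  2.17  0.37  0.55  0.39]
total turn [0.008 0.011 0.024] dist mm 27.7
[-0.84, -0.37, 0.12] [0.003, 0.004, 0.008] 0.35
[-0.84, -0.36, 0.12] [0.003, 0.004, 0.008] 0.35
[-0.85, -0.35, 0.12] [0.003, 0.004, 0.008] 0.35
```

View pics/s2.png

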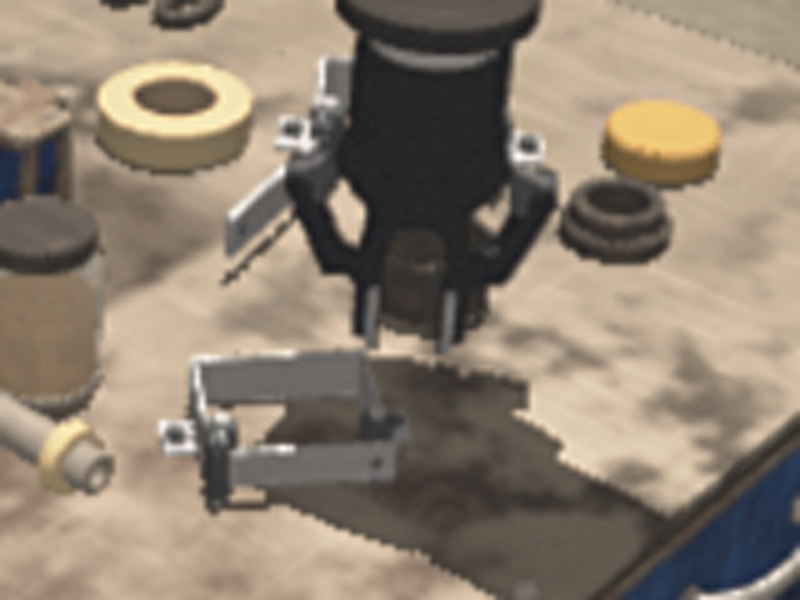

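>>> servo_tool(rows=[0, -0.6, 0, 0, 0.01, 0.02, 0.35, 0, -0.4, 0, 0, 0, 0, 0.35, 0, 0, 0, 0, 0, 0, 0.35])

```text
time: 3.75
tool_pos: [0.4673, -0.1109, 0.013]
tcp_rot: [1.428, 2.796, 0.01]
wrist_force: [0.5, -0.4, 0.2]
grip_width: 0.0295
```

```bash
python3 plan.py -160 -15 14 3 0.35
```

```text
t 3.75 pen mm [-185.3  -15.8   13. ] world [ 0.467 -0.111  0.013] F [ 0.5 -0.4  0.2] w 0.0295 j [ 0.46  0.47 -0.42  2.18  0.35  0.55  0.4 ]
total turn [ 0.007 -0.001  0.002] dist mm 25.4
[-0.84, 0.02, -0.03] [0.002, -0.0, 0.001] 0.35
[-0.84, 0.02, -0.03] [0.002, -0.0, 0.001] 0.35
[-0.84, 0.03, -0.03] [0.002, -0.0, 0.001] 0.35
```

>>> servo_tool(rows=[-0.9, 0, -0.1, 0, 0, 0, 0.35, -0.8, 0, 0, 0, 0, 0, 0.35, -0.7, 0, 0, 0, 0, 0, 0.35, -0.6, 0, 0, 0, 0, 0, 0.35, -0.5, 0, 0, 0, 0, 0, 0.35])

```text
time: 4.38
tool_pos: [0.4904, -0.1417, 0.0156]
tcp_rot: [1.427, 2.793, 0.011]
wrist_force: [0.5, 1.2, 1.4]
grip_width: 0.0302
```

```bash
cat > look.py <<'E'
import sys
from plan import *
s,p=state(); print('t',s['time'],'pen mm',np.round(p*1e3,1),'F',np.round(s['wrist_force'],1))
c=cap('top'); q=cap('scene')
for n,k in(('top',c),('scene',q)):
    for nm in('steel_cup','gate_tip'):
        r=[(round(x['p'],2),np.round(M.T@(w(k,x['centre'])-[*PEN,0])*1e3).tolist()) for x in manip.spot_point(k,nm)[:2]]
        print(n,nm,r)
a=cv2.resize(c['image'][195:295,335:455],None,fx=4,fy=4,interpolation=2)
b=cv2.resize(q['image'][175:255,325:425],None,fx=3,fy=3,interpolation=2)
o=np.zeros((400,780,3),np.uint8); o[:,:480]=a; o[:240,480:]=b
cv2.imwrite('pics/'+sys.argv[1],o[:,:,::-1])
E
python3 look.py l1.png
```

```text
t 4.375 pen mm [-146.9  -15.1   15.6] F [0.5 1.2 1.4]
top steel_cup []
top gate_tip [(0.46, [-290.0, -1.0, 19.0]), (0.43, [-538.0, 340.0, -2.0])]
scene steel_cup [(0.63, [-103.0, -17.0, 2.0])]
scene gate_tip [(0.69, [-288.0, -5.0, 18.0]), (0.47, [-111.0, 93.0, 24.0])]
```

View pics/l1.png

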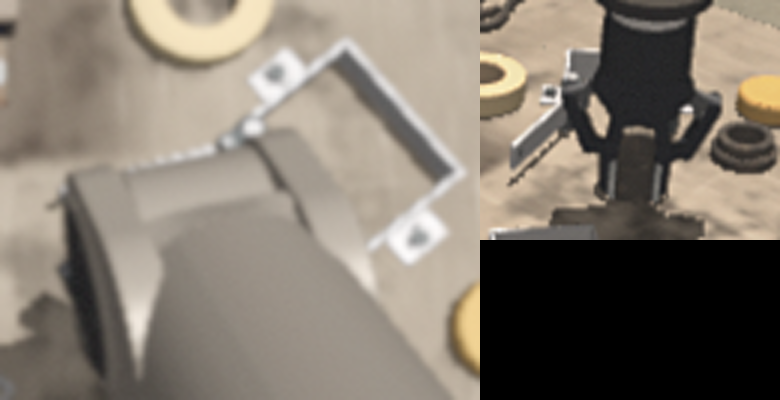

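>>> servo_tool(rows=[-0.7, 0.2, 0, 0, 0, 0, 0.35, -0.7, 0.2, 0, 0, 0, 0, 0.35, -0.7, 0.2, 0, 0, 0, 0, 0.35, -0.7, 0.2, 0, 0, 0, 0, 0.35, -0.7, 0.2, 0, 0, 0, 0, 0.35])

```text
time: 5.3
tool_pos: [0.5204, -0.1649, 0.0158]
tcp_rot: [1.426, 2.794, 0.011]
wrist_force: [-0.7, 0.1, 1.0]
grip_width: 0.0298
```

```bash
python3 plan.py -80 0 15 5 0.35; python3 look.py l2.png
```

```text
t 5.3 pen mm [-110.5   -4.3   15.8] world [ 0.52  -0.165  0.016] F [-0.7  0.1  1. ] w 0.0298 j [ 0.52  0.54 -0.41  2.03  0.35  0.63  0.51]
total turn [0.008 0.001 0.002] dist mm 30.8
[-0.61, 0.08, 0.02] [0.002, 0.0, 0.0] 0.35
[-0.61, 0.08, 0.02] [0.002, 0.0, 0.0] 0.35
[-0.61, 0.08, 0.02] [0.002, 0.0, 0.0] 0.35
[-0.61, 0.08, 0.02] [0.002, 0.0, 0.0] 0.35
[-0.61, 0.09, 0.02] [0.002, 0.0, 0.0] 0.35
t 5.3 pen mm [-110.5   -4.3   15.8] F [-0.7  0.1  1. ]
top steel_cup []
top gate_tip [(0.5, [-112.0, 96.0, 21.0]), (0.4, [-289.0, -4.0, 18.0])]
scene steel_cup [(0.56, [-65.0, -7.0, 0.0])]
scene gate_tip [(0.68, [-115.0, 92.0, 21.0]), (0.53, [-288.0, -6.0, 16.0])]
```

View pics/l2.png

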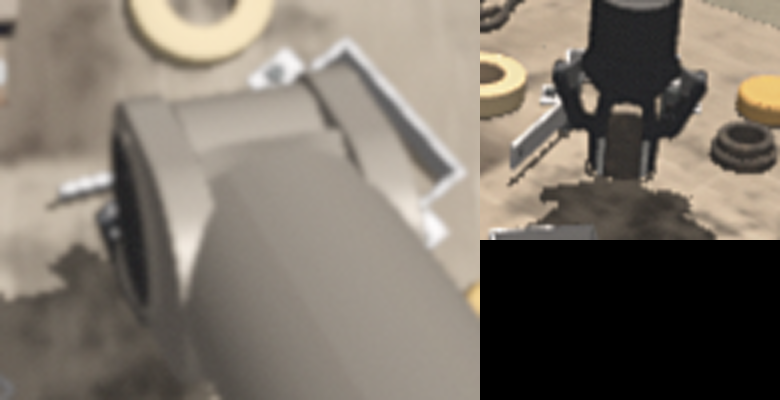

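>>> servo_tool(rows=[-0.7, 0.15, 0, 0, 0, 0, 0.35, -0.7, 0.15, 0, 0, 0, 0, 0.35, -0.7, 0.1, 0, 0, 0, 0, 0.35, -0.7, 0, 0, 0, 0, 0, 0.35, -0.6, 0, 0, 0, 0, 0, 0.35])

```text
time: 6.22
tool_pos: [0.5444, -0.1909, 0.0159]
tcp_rot: [1.425, 2.795, 0.01]
wrist_force: [0.0, -0.5, -0.1]
grip_width: 0.0298
```

```bash
python3 look.py l3.png; python3 -c "
from h import *
p=cap('scene');i=p['image'][180:255,325:425,::-1];cv2.imwrite('pics/l3b.png',cv2.resize(i,None,fx=8,fy=8,interpolation=2))"
```

```text
t 6.225 pen mm [-75.4  -0.1  15.9] F [ 0.  -0.5 -0.1]
top steel_cup []
top gate_tip [(0.62, [-114.0, 94.0, 21.0])]
scene steel_cup [(0.82, [-32.0, 0.0, 4.0])]
scene gate_tip [(0.71, [-112.0, 93.0, 24.0]), (0.37, [-217.0, 175.0, -3.0])]
```

View pics/l3b.png

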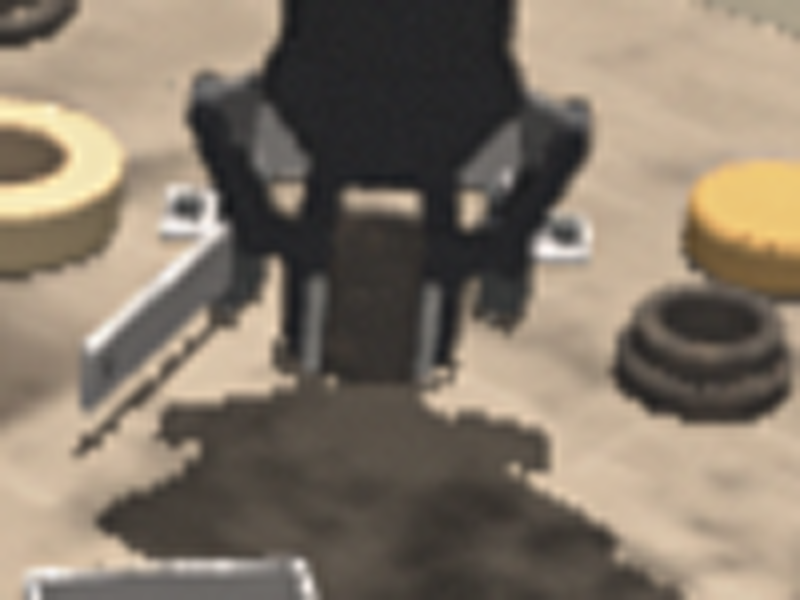

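>>> servo_tool(rows=[-0.7, 0, 0, 0, 0, 0, 0.35, -0.7, 0, 0, 0, 0, 0, 0.35, -0.7, 0, 0, 0, 0, 0, 0.35, -0.7, 0, 0, 0, 0, 0, 0.35, -0.6, 0, 0, 0, 0, 0, 0.35])

```text
time: 7.2
tool_pos: [0.5651, -0.2194, 0.016]
tcp_rot: [1.424, 2.796, 0.01]
wrist_force: [-1.2, 0.9, -0.6]
grip_width: 0.03
```

```bash
python3 look.py l4.png; python3 -c "
from h import *
p=cap('scene');i=p['image'][180:255,325:425,::-1];cv2.imwrite('pics/l4b.png',cv2.resize(i,None,fx=8,fy=8,interpolation=2))"
```

```text
t 7.2 pen mm [-40.1   0.1  16. ] F [-1.2  0.9 -0.6]
top steel_cup []
top gate_tip [(0.65, [-111.0, 95.0, 22.0]), (0.41, [-292.0, -2.0, 18.0])]
scene steel_cup [(0.54, [2.0, -2.0, 2.0])]
scene gate_tip [(0.55, [-287.0, -4.0, 18.0]), (0.54, [-112.0, 92.0, 24.0])]
```

View pics/l4b.png

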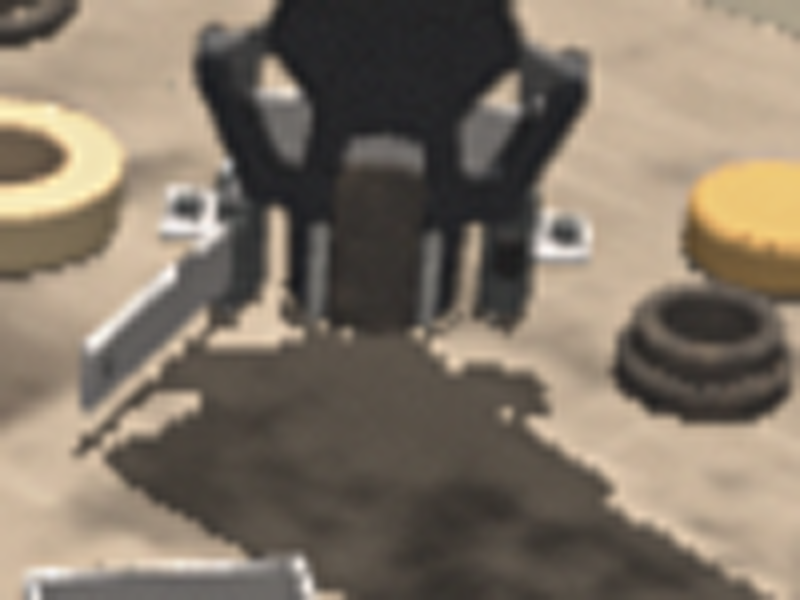

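>>> servo_tool(rows=[-0.7, 0, 0, 0, 0, 0, 0.35, -0.7, 0, 0, 0, 0, 0, 0.35, -0.4, 0, 0, 0, 0, 0, 0.35])

```text
time: 7.92
tool_pos: [0.5759, -0.2338, 0.0162]
tcp_rot: [1.422, 2.797, 0.01]
wrist_force: [-0.8, 1.0, 0.1]
grip_width: 0.0297
```

```bash
python3 look.py l5.png
```

```text
t 7.925 pen mm [-22.1   0.5  16.2] F [-0.8  1.   0.1]
top steel_cup []
top gate_tip [(0.47, [-292.0, -3.0, 19.0]), (0.46, [-114.0, 98.0, 23.0])]
scene steel_cup [(0.76, [19.0, 3.0, 0.0])]
scene gate_tip [(0.74, [-111.0, 92.0, 23.0]), (0.53, [-293.0, -7.0, 20.0])]
```

>>> servo_tool(rows=[0.8, 0, 0, 0, 0, 0, 0.35, 0.6, 0, 0, 0, 0, 0, 0, 0, 0, 0, 0, 0, 0, 0, 0, 0, 0, 0, 0, 0, 0])

```text
time: 8.72
tool_pos: [0.5664, -0.2204, 0.0164]
tcp_rot: [1.421, 2.798, 0.01]
wrist_force: [0.1, 0.2, -0.1]
grip_width: 0.0
```

```bash
python3 plan.py -22 0 16 2 0
```

```text
t 8.72 pen mm [-38.5   0.6  16.4] world [ 0.566 -0.22   0.016] F [ 0.1  0.2 -0.1] w 0.0 j [ 0.58  0.61 -0.4   1.89  0.35  0.7   0.61]
total turn [0.007 0.    0.006] dist mm 16.6
[-0.83, -0.04, 0.02] [0.004, 0.0, 0.003] 0.0
[-0.83, -0.03, 0.02] [0.004, 0.0, 0.003] 0.0
```

Push the rest with the shut fingers.

>>> servo_tool(rows=[-0.7, 0, 0, 0, 0, 0, 0, -0.7, 0, 0, 0, 0, 0, 0, -0.7, 0, 0, 0, 0, 0, 0, -0.7, 0, 0, 0, 0, 0, 0, -0.6, 0, 0, 0, 0, 0, 0])

```text
time: 9.35
tool_pos: [0.588, -0.25, 0.0163]
tcp_rot: [1.421, 2.798, 0.01]
wrist_force: [-1.1, 1.4, 1.4]
grip_width: -0.0001
```

```bash
python3 look.py l6.png;  python3 -c "
from h import *
p=cap('scene');i=p['image'][180:255,325:425,::-1];cv2.imwrite('pics/l6b.png',cv2.resize(i,None,fx=8,fy=8,interpolation=2))"
```

```text
t 9.35 pen mm [-2.   0.7 16.3] F [-1.1  1.4  1.4]
top steel_cup []
top gate_tip [(0.56, [-112.0, 98.0, 23.0]), (0.51, [-292.0, 1.0, 18.0])]
scene steel_cup [(0.62, [44.0, -3.0, -0.0])]
scene gate_tip [(0.77, [-288.0, -4.0, 20.0]), (0.59, [-115.0, 92.0, 23.0])]
```

View pics/l6b.png

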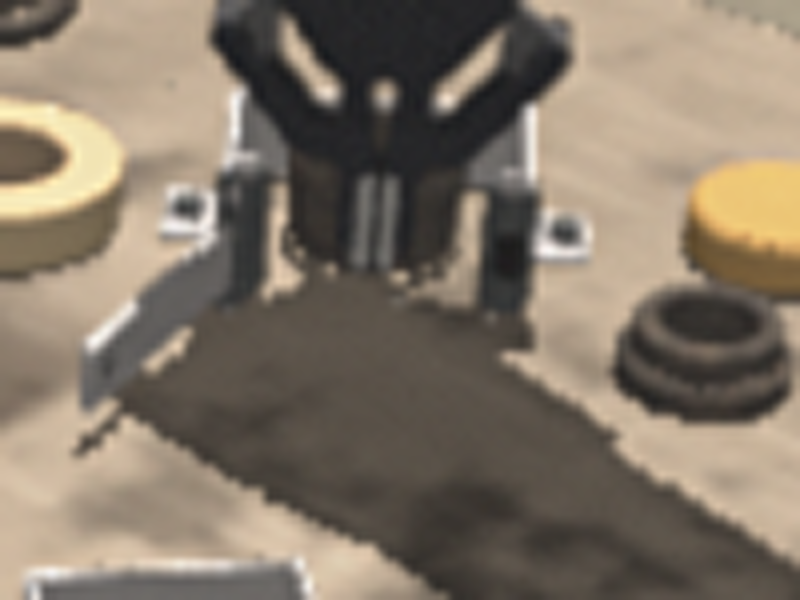

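```bash
cat >wp.py <<'E'
from plan import *
for g in(1.98,1.7,1.4,1.1,.8,.5,.25,0,-.05):
    h=11*abs(np.cos(g))+14.5*abs(np.sin(g))+2.5; c=np.array([-18,50])+80*np.array([-np.sin(g),-np.cos(g)])+h*np.array([-np.cos(g),np.sin(g)])
    print(g,np.round(c))
p=cap('top')
for z in(0,.05,.1):
  print(z,[np.round(M.T@(ray(p,uv,z)-[*PEN,0])*1e3).tolist() for uv in((338,222),(304,222),(340,190))])
E
python3 wp.py
```

```text
1.98 [-83. 100.]
1.7 [-95.  78.]
1.4 [-100.   55.]
1.1 [-99.  32.]
0.8 [-90.   9.]
0.5 [-73. -11.]
0.25 [-54. -23.]
0 [-32. -30.]
-0.05 [-28. -31.]
0 [[-97.0, 156.0, 0.0], [-165.0, 211.0, 0.0], [-39.0, 219.0, 0.0]]
0.05 [[-107.0, 148.0, 50.0], [-172.0, 200.0, 50.0], [-51.0, 208.0, 50.0]]
0.1 [[-117.0, 139.0, 100.0], [-180.0, 189.0, 100.0], [-63.0, 197.0, 100.0]]
```

>>> servo_tool(rows=[1, 0, 0, 0, 0, 0, 0, 1, 0, 0, 0, 0, 0, 0, 1.2, 0, -0.5, 0, 0, 0, 0, 1.2, 0, -2, 0, 0, 0, 0, 1, 0, -3, 0, 0, 0, 0])

```text
time: 10.38
tool_pos: [0.5515, -0.2017, 0.0713]
tcp_rot: [-1.42, -2.802, -0.009]
wrist_force: [0.4, -0.5, 0.1]
grip_width: -0.0001
```

```bash
python3 plan.py -80 125 90 4 0; python3 look.py l7.png
```

```text
t 10.38 pen mm [-62.4  -0.6  71.3] world [ 0.552 -0.202  0.071] F [ 0.4 -0.5  0.1] w -0.0001 j [ 0.59  0.51 -0.44  1.91  0.29  0.78  0.62]
total turn [ 0.005 -0.003  0.008] dist mm 128.2
[0.42, 3.15, -0.45] [0.001, -0.001, 0.002] 0.0
[0.42, 3.14, -0.45] [0.001, -0.001, 0.002] 0.0
[0.43, 3.14, -0.46] [0.001, -0.001, 0.002] 0.0
[0.43, 3.14, -0.46] [0.001, -0.001, 0.002] 0.0
t 10.375 pen mm [-62.4  -0.6  71.3] F [ 0.4 -0.5  0.1]
top steel_cup [(0.29, [44.0, 140.0, -5.0])]
top gate_tip [(0.66, [-289.0, -1.0, 16.0]), (0.48, [-115.0, 97.0, 21.0])]
scene steel_cup [(0.62, [46.0, -0.0, 1.0])]
scene gate_tip [(0.78, [-292.0, -9.0, 18.0]), (0.5, [-113.0, 90.0, 22.0])]
```

View pics/l7.png

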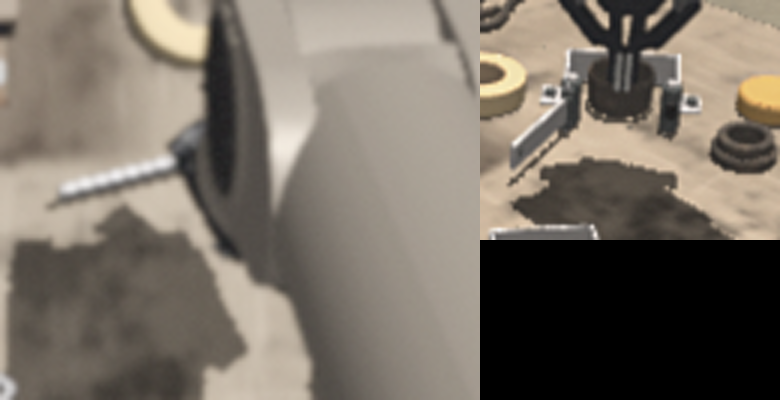

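>>> servo_tool(rows=[0, 0, -0.5, 0, 0, 0.18, 0, 0, 0, -0.5, 0, 0, 0.18, 0, 0, 0, 0, 0, 0, 0.18, 0, 0, 0, 0, 0, 0, 0.18, 0, 0, 0, 0, 0, 0, 0.18, 0])

```text
time: 11.3
tool_pos: [0.5498, -0.2033, 0.0761]
tcp_rot: [-2.52, -1.863, -0.003]
wrist_force: [0.2, -0.6, -0.8]
grip_width: -0.0
```

>>> servo_tool(rows=[0, 0, 0, 0, 0, 0.18, 0, 0, 0, 0, 0, 0, 0.18, 0, 0, 0, 0, 0, 0, 0.18, 0, 0, 0, 0, 0, 0, 0.1, 0])

```text
time: 11.8
tool_pos: [0.548, -0.2033, 0.0721]
tcp_rot: [-2.987, -0.939, 0.01]
wrist_force: [0.4, 0.3, 0.1]
grip_width: 0.0001
```

```bash
python3 plan.py -43 94 80 4 0 -1.571; python3 look.py l8.png; python3 -c "
from h import *
p=cap('scene');i=p['image'][130:270,260:440,::-1];cv2.imwrite('pics/l8b.png',cv2.resize(i,None,fx=4,fy=4,interpolation=2))"
```

```text
t 11.8 pen mm [-63.2  -4.4  72.1] world [ 0.548 -0.203  0.072] F [0.4 0.3 0.1] w 0.0001 j [ 0.3   0.48 -0.07  1.93  0.04  0.75 -0.75]
total turn [-0.012  0.003 -0.015] dist mm 100.8
[2.47, 0.46, -0.21] [-0.003, 0.001, -0.004] 0.0
[2.47, 0.47, -0.21] [-0.003, 0.001, -0.004] 0.0
[2.46, 0.48, -0.2] [-0.003, 0.001, -0.004] 0.0
[2.46, 0.49, -0.2] [-0.003, 0.001, -0.004] 0.0
t 11.8 pen mm [-63.2  -4.4  72.1] F [0.4 0.3 0.1]
top steel_cup [(0.71, [-440.0, 146.0, -3.0]), (0.51, [-220.0, 175.0, -2.0])]
top gate_tip [(0.58, [-287.0, 1.0, 20.0]), (0.41, [-112.0, 96.0, 18.0])]
scene steel_cup [(0.5, [47.0, -1.0, 2.0]), (0.41, [-534.0, 340.0, 1.0])]
scene gate_tip [(0.59, [-115.0, 93.0, 23.0]), (0.57, [-290.0, -1.0, 18.0])]
```

View pics/l8b.png

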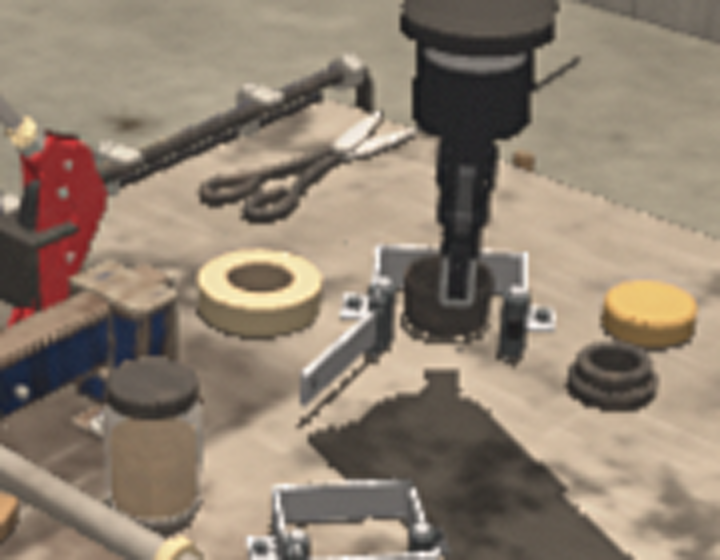

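>>> servo_tool(rows=[2.5, 0.5, -0.2, 0, 0, 0, 0, 2.5, 0.5, -0.2, 0, 0, 0, 0, 2.5, 0.5, 0, 0, 0, 0, 0, 1.8, 0.4, 0, 0, 0, 0, 0, 0, 0, 0, 0, 0, 0, 0])

```text
time: 12.78
tool_pos: [0.637, -0.1654, 0.0763]
tcp_rot: [-2.982, -0.953, 0.008]
wrist_force: [-0.3, -0.3, -0.8]
grip_width: 0.0001
```

```bash
python3 plan.py -43 94 18 4 0 -1.571; python3 -c "
from h import *
p=cap('scene');i=p['image'][130:270,260:440,::-1];cv2.imwrite('pics/l9b.png',cv2.resize(i,None,fx=4,fy=4,interpolation=2))"
```

```text
t 12.78 pen mm [-41.9  90.   76.3] world [ 0.637 -0.165  0.076] F [-0.3 -0.3 -0.8] w 0.0001 j [ 0.21  0.57 -0.07  1.75  0.04  0.84 -0.83]
total turn [-0.012  0.002 -0.006] dist mm 58.5
[0.1, -0.01, 1.46] [-0.003, 0.0, -0.001] 0.0
[0.1, -0.01, 1.46] [-0.003, 0.0, -0.001] 0.0
[0.1, -0.02, 1.46] [-0.003, 0.0, -0.001] 0.0
[0.1, -0.02, 1.46] [-0.003, 0.0, -0.001] 0.0
```

View pics/l9b.png

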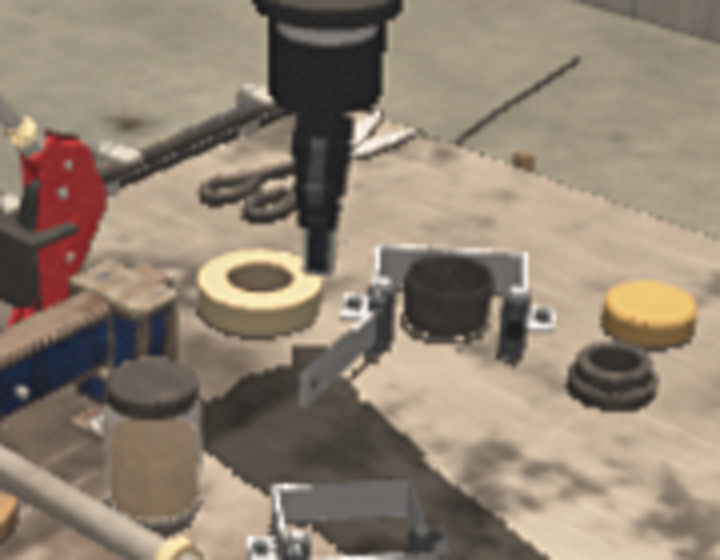

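>>> servo_tool(rows=[0.4, 0, 1.5, 0, 0, 0, 0, 0.2, 0, 1.6, 0, 0, 0, 0, 0, 0, 1.4, 0, 0, 0, 0, 0, 0, 0.9, 0, 0, 0, 0, 0, 0, 0, 0, 0, 0, 0])

```text
time: 13.45
tool_pos: [0.6378, -0.1635, 0.0171]
tcp_rot: [-2.983, -0.949, 0.015]
wrist_force: [-0.5, -0.2, 0.2]
grip_width: 0.0002
```

```bash
python3 - <<'E'
from plan import *
for g in(1.98,1.7,1.4,1.1,.8,.5,.25,0,-.05):
    h=14.5*abs(np.cos(g))+11*abs(np.sin(g))+2.5; r=np.interp(g,[.8,1.98],[75,45]);c=np.array([-18,50])+r*np.array([-np.sin(g),-np.cos(g)])+h*np.array([-np.cos(g),np.sin(g)])
    print(g,np.round(c))
E
python3 plan.py -47 80 18 4 0 -1.571; python3 -c "
from h import *
p=cap('scene');i=p['image'][170:260,290:420,::-1];cv2.imwrite('pics/l10b.png',cv2.resize(i,None,fx=6,fy=6,interpolation=2))"
```

```text
1.98 [-52.  85.]
1.7 [-68.  72.]
1.4 [-80.  55.]
1.1 [-87.  36.]
0.8 [-86.  12.]
0.5 [-72.  -6.]
0.25 [-55. -18.]
0 [-35. -25.]
-0.05 [-32. -26.]
t 13.45 pen mm [-43.   91.7  17.1] world [ 0.638 -0.163  0.017] F [-0.5 -0.2  0.2] w 0.0002 j [ 0.2   0.65 -0.07  1.77  0.05  0.74 -0.84]
total turn [-0.014  0.005 -0.008] dist mm 12.4
[-0.29, -0.1, -0.02] [-0.003, 0.001, -0.002] 0.0
[-0.29, -0.1, -0.02] [-0.003, 0.001, -0.002] 0.0
[-0.29, -0.1, -0.02] [-0.003, 0.001, -0.002] 0.0
[-0.29, -0.1, -0.02] [-0.003, 0.001, -0.002] 0.0
```

View pics/l10b.png

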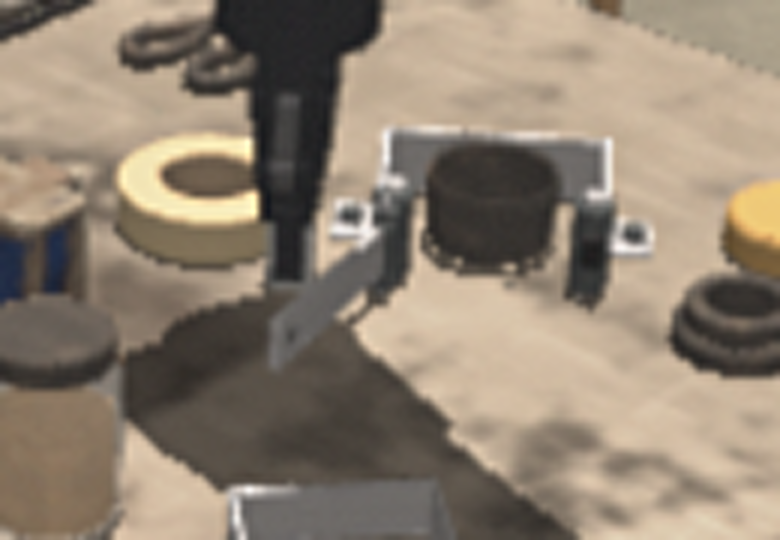

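>>> servo_tool(rows=[-0.7, -0.8, 0, 0, 0, 0, 0, -0.7, -0.9, 0, 0, 0, 0, 0, -0.8, -0.8, 0, 0, 0, 0, 0, -0.9, -0.7, 0, 0, 0, 0, 0, -0.9, -0.5, 0, 0, 0, 0, 0])

```text
time: 14.12
tool_pos: [0.5817, -0.1559, 0.02]
tcp_rot: [-2.984, -0.95, 0.009]
wrist_force: [0.5, -0.1, -0.7]
grip_width: -0.0001
```

```bash
python3 plan.py -87 36 18 3 0 -1.571; python3 -c "
from h import *
p=cap('scene');i=p['image'][170:260,290:420,::-1];cv2.imwrite('pics/l11b.png',cv2.resize(i,None,fx=6,fy=6,interpolation=2))"
```

```text
t 14.12 pen mm [-81.9  50.7  20. ] world [ 0.582 -0.156  0.02 ] F [ 0.5 -0.1 -0.7] w -0.0001 j [ 0.21  0.57 -0.07  1.91  0.05  0.67 -0.84]
total turn [-0.011  0.002 -0.008] dist mm 15.7
[-0.49, -0.16, 0.07] [-0.004, 0.001, -0.003] 0.0
[-0.49, -0.17, 0.07] [-0.004, 0.001, -0.003] 0.0
[-0.49, -0.17, 0.07] [-0.004, 0.001, -0.003] 0.0
```

View pics/l11b.png

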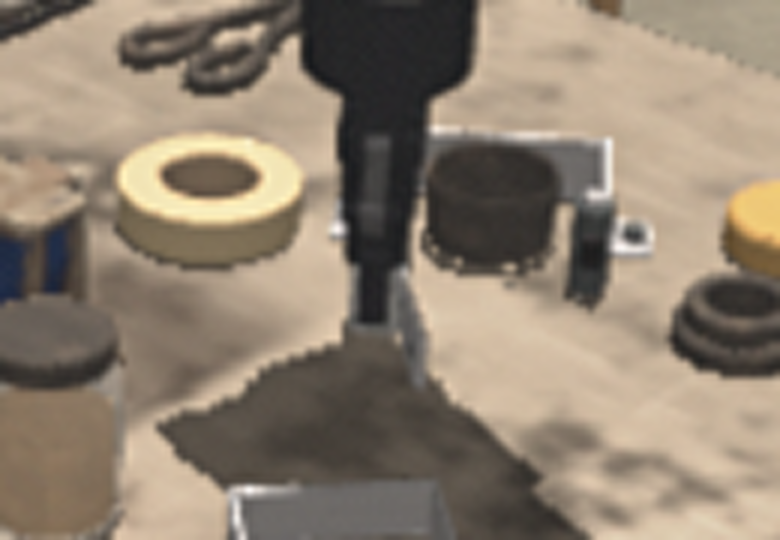

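>>> servo_tool(rows=[-0.8, -0.3, 0.1, 0, 0, 0, 0, -0.8, -0.2, 0.1, 0, 0, 0, 0, -0.8, 0, 0, 0, 0, 0, 0, -0.8, 0.1, 0, 0, 0, 0, 0, -0.7, 0.4, 0, 0, 0, 0, 0])

```text
time: 14.8
tool_pos: [0.5463, -0.1803, 0.0179]
tcp_rot: [-2.984, -0.95, 0.01]
wrist_force: [-0.3, 0.1, 1.0]
grip_width: -0.0001
```

```bash
python3 plan.py -72 -6 18 3 0 -1.571; python3 -c "
from h import *
p=cap('scene');i=p['image'][170:260,290:420,::-1];cv2.imwrite('pics/l12b.png',cv2.resize(i,None,fx=6,fy=6,interpolation=2))"
```

```text
t 14.8 pen mm [-82.9   7.7  17.9] world [ 0.546 -0.18   0.018] F [-0.3  0.1  1. ] w -0.0001 j [ 0.27  0.55 -0.07  1.97  0.05  0.64 -0.79]
total turn [-0.012  0.003 -0.008] dist mm 17.5
[-0.45, 0.37, -0.01] [-0.004, 0.001, -0.003] 0.0
[-0.46, 0.37, -0.01] [-0.004, 0.001, -0.003] 0.0
[-0.46, 0.36, -0.01] [-0.004, 0.001, -0.003] 0.0
```

View pics/l12b.png

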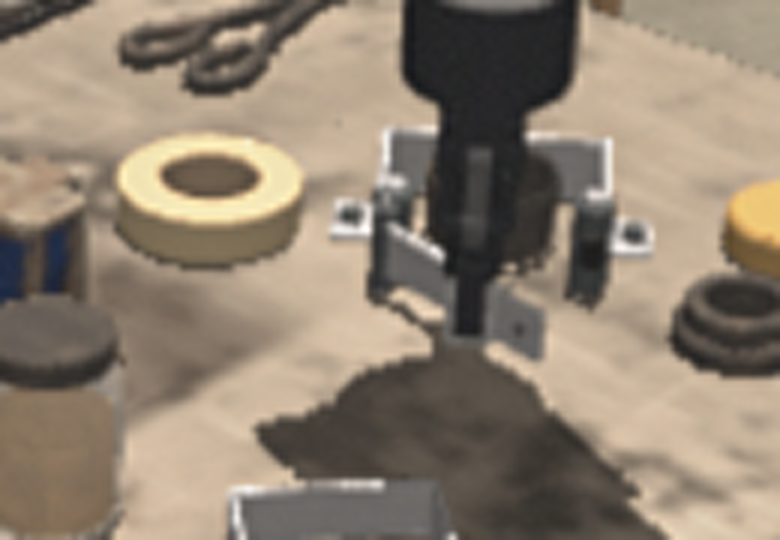

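>>> servo_tool(rows=[-0.6, 0.6, 0, 0, 0, 0, 0, -0.6, 0.7, 0, 0, 0, 0, 0, -0.5, 0.8, 0, 0, 0, 0, 0, -0.4, 0.8, 0, 0, 0, 0, 0, -0.3, 0.7, 0, 0, 0, 0, 0])

```text
time: 15.48
tool_pos: [0.5473, -0.228, 0.0175]
tcp_rot: [-2.985, -0.948, 0.011]
wrist_force: [0.1, 1.1, 0.9]
grip_width: 0.0001
```

```bash
python3 plan.py -35 -25 18 3 0 -1.571
```

```text
t 15.47 pen mm [-43.6 -19.4  17.5] world [ 0.547 -0.228  0.017] F [0.1 1.1 0.9] w 0.0001 j [ 0.34  0.57 -0.07  1.93  0.05  0.66 -0.71]
total turn [-0.011  0.004 -0.01 ] dist mm 10.3
[-0.18, 0.29, -0.02] [-0.004, 0.001, -0.003] 0.0
[-0.18, 0.29, -0.02] [-0.004, 0.001, -0.003] 0.0
[-0.19, 0.29, -0.02] [-0.004, 0.001, -0.003] 0.0
```

>>> servo_tool(rows=[-0.2, 0.5, 0, 0, 0, 0, 0, -0.2, 0.4, 0, 0, 0, 0, 0, 0, 0.3, 0, 0, 0, 0, 0, 0, 0.2, 0, 0, 0, 0, 0])

```text
time: 15.98
tool_pos: [0.5499, -0.2399, 0.0168]
tcp_rot: [-2.979, -0.947, 0.018]
wrist_force: [-10.9, 13.2, 13.7]
grip_width: -0.0002
```

```bash
python3 plan.py -32 -25 18 3 0 -1.571; python3 -c "
from h import *
p=cap('scene');i=p['image'][170:260,290:420,::-1];cv2.imwrite('pics/l13b.png',cv2.resize(i,None,fx=6,fy=6,interpolation=2))"
```

```text
t 15.97 pen mm [-32.4 -24.3  16.8] world [ 0.55  -0.24   0.017] F [-10.9  13.2  13.7] w -0.0002 j [ 0.36  0.58 -0.07  1.91  0.05  0.68 -0.69]
total turn [-0.018  0.006 -0.009] dist mm 1.5
[-0.02, 0.01, -0.04] [-0.006, 0.002, -0.003] 0.0
[-0.02, 0.01, -0.04] [-0.006, 0.002, -0.003] 0.0
[-0.02, 0.01, -0.04] [-0.006, 0.002, -0.003] 0.0
```

View pics/l13b.png

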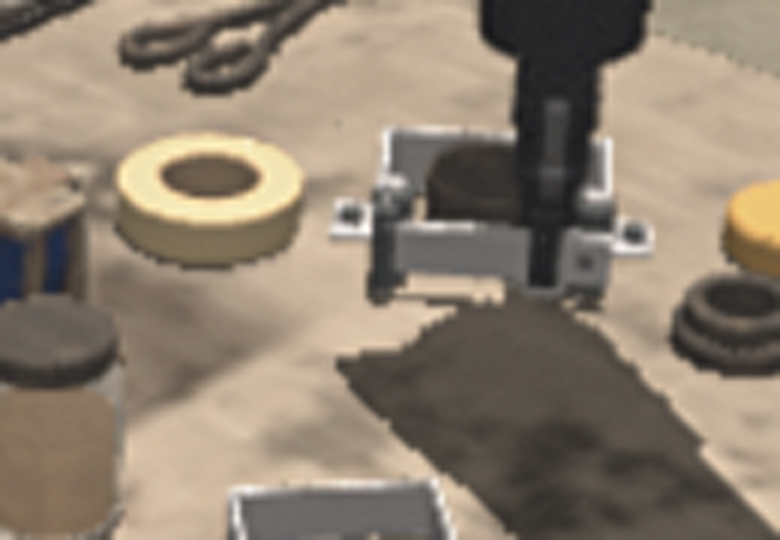

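>>> servo_tool(rows=[0, 0.2, 0, 0, 0, 0, 0, 0, 0.1, 0, 0, 0, 0, 0])

```text
time: 16.27
tool_pos: [0.5497, -0.2394, 0.0167]
tcp_rot: [-2.974, -0.949, 0.024]
wrist_force: [-3.5, 3.3, 4.4]
grip_width: -0.0002
```

>>> servo_tool(rows=[0, -0.5, 0, 0, 0, 0, 0, 0, -0.8, 0, 0, 0, 0, 0, 0, -0.8, -0.5, 0, 0, 0, 0, 0, -1, -3, 0, 0, 0, 0, 0, -1, -4, 0, 0, 0, 0])

```text
time: 16.9
tool_pos: [0.5245, -0.2046, 0.0922]
tcp_rot: [-2.971, -0.949, 0.03]
wrist_force: [-0.1, 0.2, 0.5]
grip_width: -0.0002
```

>>> servo_tool(rows=[-3, -3, -4, 0, 0, 0, 0, -3, -3, -2, 0, 0, 0, 0, -4, -2, 0, 0, 0, 0, 0, -4, 0, 0, 0, 0, 0, 0, -4, 0, 0, 0, 0, 0, 0])

```text
time: 17.52
tool_pos: [0.3303, -0.2425, 0.1623]
tcp_rot: [-2.974, -0.96, 0.018]
wrist_force: [-0.1, -1.1, 1.0]
grip_width: 0.0003
```

```bash
python3 look.py l14.png; python3 -c "
from h import *
p=cap('top','top9.png');p=cap('scene');i=p['image'][170:260,290:420,::-1];cv2.imwrite('pics/l14b.png',cv2.resize(i,None,fx=6,fy=6,interpolation=2))"
```

```text
t 17.525 pen mm [-158.8 -203.9  162.3] F [-0.1 -1.1  1. ]
top steel_cup [(0.66, [43.0, 0.0, -2.0]), (0.65, [-440.0, 147.0, 1.0])]
top gate_tip [(0.6, [-293.0, -1.0, 16.0]), (0.55, [-15.0, -51.0, 24.0])]
scene steel_cup [(0.73, [46.0, 2.0, 1.0])]
scene gate_tip [(0.77, [-287.0, -2.0, 20.0]), (0.58, [-13.0, -57.0, 22.0])]
```

View pics/l14b.png

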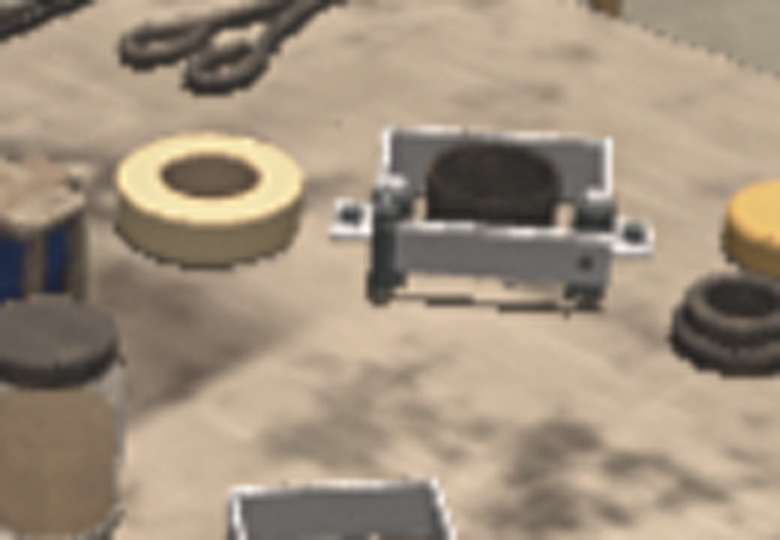

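View pics/top9.png

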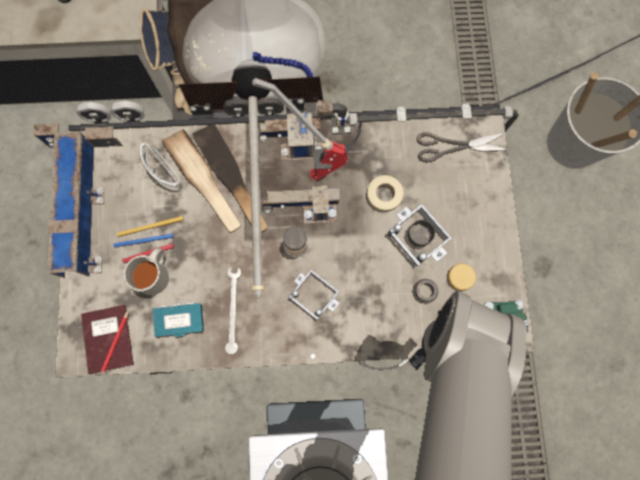

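```bash
python3 - <<'E'
from plan import *
p=cap('top'); i=p['image'][200:275,375:465,::-1]; i=cv2.resize(i,None,fx=8,fy=8,interpolation=2)
for g in(0,.1):
    for r in(0,.106):
        L=np.array([-.018-r*np.sin(g),.05-r*np.cos(g),.038]); u=px(p,M@L+[*PEN,0]); print(g,r,np.round(u,1))
        q=((u-[375,200]+.5)*8).astype(int); cv2.circle(i,tuple(map(int,q)),4,(0,0,255) if g==0 else (0,255,0),1)
cv2.imwrite('pics/g.png',i)
E
```

```text
0 0 [390.7 231.3]
0 0.106 [418.9 264.2]
0.1 0 [390.7 231.3]
0.1 0.106 [415.5 266.7]
```

View pics/g.png

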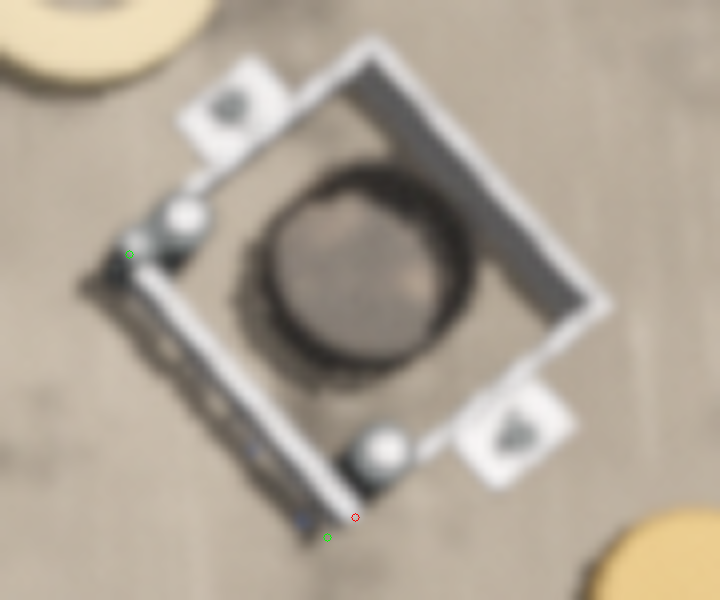

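The bar's free end falls on the g = 0 mark, parallel to the back fence, and the cup stands upright in the pen. I'm handing it in.

```bash
python3 -c "
from h import *
print(manip.job_done())"
```

```text
the job is handed in; nothing more can be done
None
```

The cup is in the larger pen and the gate is shut behind it; I handed the job in at about 17.7 s, with the arm clear.

**What I did:** I pushed the cup flat along the bench with the fingers, first held part-open as a two-finger cradle to bring it in line with the gap. I finished the push with the fingers shut. Then I swung the gate closed from outside with the shut fingers until it met its stop, at about 17 N sideways (the wrist also read about 14 N upward). I backed off upward without touching anything else.

**Last checks:**
- **Cup:** it stands upright, about 43–46 mm past the middle of the gap and within about 2 mm of the centreline.
- **Gate:** in the top picture the bar's free end falls on the spot worked out for fully shut. The network put the gate's tip about 3–5 mm off in pen x, within its accuracy; its higher-rated hits were the smaller pen's gate.
- **Bystanders:** all look unmoved in the top picture.
- **What disagreed or failed:** the top camera could not see the cup while the arm was over it, so I steered by the scene camera. Its false cup reports in that time were other things on the bench, and I ignored them.

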